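# Set the kiln programme and start it

### The arm

A 6-joint arm with a two-finger parallel gripper is mounted at the origin on the work surface. World frame = base frame: x ahead of the robot, y to its left, z up, the work surface at z = 0. Lengths are in mm, angles in rad, forces in N, time in s.
With the tool pointing down it reaches from about 350 to 875 mm from the base axis. Payload 4.2 kg.
Tool frame: the origin (TCP) lies between the finger pads; the fingertips stand 14 mm ahead of it and the grasp point (between the pads) lies 5 mm behind it; z points along the fingers, y is the line along which they close (so a half turn about z gives the same grasp; the last joint's range is limited). The gripper opens to 85 mm and grips with 20 to 120 N. Pads are 22 mm wide; open, the fingers measure 114 mm over their backs; the gripper's body (76 mm by 85 mm) begins 54 mm behind the grasp point. The pads swing forward as they close: fully open they stand 13 mm farther back than shut.
Start: joints at [-1.012, 0.385, 0.008, 0, -1.194, -0.259], TCP at [184.596, -597.096, 245.312] pointing down, gripper open.
Joint ranges: [-3.14, 3.14], [-1.21, 2.06], [-1.07, 1.41], [-3.16, 2.05], [-2.99, -0.16], [-3.1, 3.1]. Speed limits (rad/s): [2.79, 2.79, 3.14, 3.14, 3.14, 3.14].

### API

Orientations are given as a unit quaternion [x, y, z, w].
In Python, from bench import * gives the robot as it stands.
- The arm moves only by the tool carry_out, never from a script. Its argument "motion" is a list of rows, each a list of 7 numbers: the turn, a rotation vector about the tool's x, y, z in rad, then the shift along the tool's x, y, z in mm, then the opening, from -1 (shut) to 1 (fully open), so that 0 is half open. A call has 1 to 5 rows; each row is the pose to reach, as a shift and turn from the pose commanded when the call began, along the tool's axes at that moment; what a row does not reach only later rows make up. A row lasts 1/8 s, in which the tool goes at most 62.5 mm and 10.7 degrees, less where a joint would pass 70% of its speed; a pose out of reach is approached as far as the arm can. A call with a gripper value outside its range is refused whole. The fingers move at their own pace and stop on an object; the grip force is fixed at half the most. Time passes only in rows, so rows that repeat a pose let the fingers close. It gives the time, the measured TCP pose, the force, the opening and the grip force at its end, in the units of the state.
- read_state(): the state, without advancing time (a new reading comes with each control period).
- get_image(name): name is "scene" or "top" or "wrist"; returns a dict with "color" (480x640x3 uint8, blue, green, red), "mtx" (3x3 intrinsics, pixels), "position" and "orientation" of the camera in the world. Camera axes: x right, y down, z forward; pixel columns grow to the right and rows downward; lengths in mm; the calibration is good to about 2 mm. A picture is of the moment at which its call begins. There is no depth.
- job_done(): hands the job in; it is judged then, once.
The state is a dict: "clock": time; "joints": joint angles; "joint_vel": joint speeds; "joint_efforts": joint torques, N m; "position": TCP position; "ee_rot": TCP orientation; "contact_force": force on the tool from outside, world axes, zero at the start; "wrist_torque": the same for the moment, N m; "gripper_width": finger opening in mm; "grasp_force": force on a finger pad.
Only numpy, scipy, OpenCV 4.12 (cv2) and the standard library are available. Lean on these libraries where they do the work, as an engineer would, in place of code of your own. Each camera call takes 0.05 s, during which the arm holds its last target. There are 200 camera calls.

### The job

Set the kiln controller to its fifth programme: with the fingertips, push the pointer selector round clockwise, click by click, until it rests five clicks from the off stop (it starts somewhere short of that), without running past it. Then press the start button on the separate small station right down and let it come up again. Only push and press gently: do not squeeze, lift or shift either box, and leave the pots, jars and tools where they stand.

Things in the scene. Friction and masses are not known exactly. Their poses are not given: they have to be found in the camera images.
- controller: Kiln controller: grey box 170 x 210 x 70 mm (its x, y, z), aluminium top panel, loose on rubber feet, about 2.2 kg. Origin at the centre of its underside. Its front (vents, dark window) faces its -x. The selector's vertical axis is 8 mm towards -x from the panel's centre; nothing but the selector stands above the panel.
- selector (a joint): Selector angle, rad: 0 at the off stop, growing clockwise from above, 0.5236 (30 degrees) a click, end stop at 4.189 (8 clicks). Five clicks is 2.618. It rests only in the clicks: pushed past half way between two (about 0.12 N m, 2.5 N at 50 mm radius) it snaps on into the next. It starts resting at 0, 1, 2 or 3 clicks.
- selector_axis (a point): Point on the selector's axis at panel level, 70 mm up; its x axis is the box's x. Flat marks lie round it at 73 mm radius, 30 degrees apart: a short bar is off (the stop), eight dots are clicks 1 to 8, clockwise from above. Off lies 120 degrees counter-clockwise from +x (left, towards the front), the fifth dot 30 degrees clockwise from +x.
- selector_tip (a point): Outer end of the selector's pointer arm, on its top: 63 mm from the axis, 25 mm above the panel. The selector is black: a hub of radius 18 mm (flange radius 24 mm, 5 mm high) and one straight arm, 13 mm wide, from the hub out to 63 mm, standing from 3 to 25 mm above the panel, with a white line on top.
- station: Start station: small grey box 100 x 120 x 50 mm (its x, y, z), standing loose on a rubber foot, about 0.9 kg. Origin at the centre of its underside. One black round push button in an aluminium collar stands on its top.
- start_top (a point): Centre of the top face of the start button, 32 mm diameter cap; 72 mm above the bench when up. The collar is 48 mm wide and its top is 10 mm below the cap's top. It moves with the button.
- start (a joint): Travel of the start button, m: 0 up, 0.006 fully down; sprung, about 5 N to press fully, comes up by itself.
- jar_a: Glaze jar with white cap, 48 mm wide, 62 mm high, between the two boxes. Loose bystander; origin at the centre of its underside.
- kiln_post: White ceramic kiln post, 32 mm wide, 60 mm high, between the two boxes. Loose bystander; origin at the centre of its underside.
- jar_b: Glaze jar with grey cap, 52 mm wide, 70 mm high, beside the start station. Loose bystander; origin at the centre of its underside.
- brush: Glaze brush, about 180 mm long, lying on the bench on the robot's side of the boxes. Loose bystander.
- bowl: Terracotta bowl, 130 mm wide, 60 mm high, behind the boxes. Loose bystander; origin at the centre of its underside.
- vase: Terracotta vase, 116 mm wide, 130 mm high, behind the boxes. Loose bystander; origin at the centre of its underside.
- mug: White mug, 80 mm wide, 90 mm high, behind the boxes. Loose bystander; origin at the centre of its underside.
Things that resemble listed ones, but are neither listed nor needed, are in the scene too. Leave any purple look-alike of the station alone.

How it is judged:
By the outcome, as a careful person would: the job done as asked, in the order asked, and still so for the second after the job is handed in, with the robot touching nothing.
It also fails if it takes over 59 s, if anything falls off the work surface, if the arm or the gripper's body presses on something with over 40 N, if the wrist force passes 120 N, or if a joint passes its speed limit or range.

## Working session

There is one attempt and no reset: what is moved stays moved. The work goes in short steps, Python scripts to look and compute and a tool call to move; the robot and the scene stay as the last step left them, time stands still between calls to the robot, and variables do not carry over. Pictures are saved under pics/ and viewed, at most 10 in all, crops included, and the job is handed in when it is done.

Besides the shell and the picture viewer there is one more tool, called as name(argument=value, ...) on one line, values as JSON. carry_out: Moves the arm, as the interface text tells. Its arguments: {"type":"object","properties":{"motion":{"type":"array"}},"required":["motion"]}

```bash
mkdir -p pics; python3 - <<'E'
from bench import *
import cv2,json
s=read_state();print({k:s[k] for k in('clock','position','ee_rot','contact_force','gripper_width')})
for n in('scene','top'):
    g=get_image(n);cv2.imwrite(f'pics/{n}0.png',g['color']);print(n,g['mtx'],g['position'],g['orientation'])
E
```

```text
{'clock': 0.0, 'position': array([ 184.44582653, -596.57682171,  244.19676839]), 'ee_rot': array([-1.49256316e-01,  9.88797922e-01,  1.08568065e-03, -2.05564403e-04]), 'contact_force': array([ 0.27695969, -0.39287951, -0.14936031]), 'gripper_width': 85.4736057900914}
scene [[508.3152402    0.         316.62785363]
 [  0.         508.3152402  236.42879718]
 [  0.           0.           1.        ]] [929.18695996 443.46018369 883.64013655] [ 0.36075868  0.88721523 -0.26947365 -0.10043042]
top [[448.95552706   0.         320.37895723]
 [  0.         448.95552706 238.58128904]
 [  0.           0.           1.        ]] [374.35959002  33.31970394 965.80727414] [ 0.74836157 -0.65495068  0.06934647 -0.07864874]
```

View pics/scene0.png

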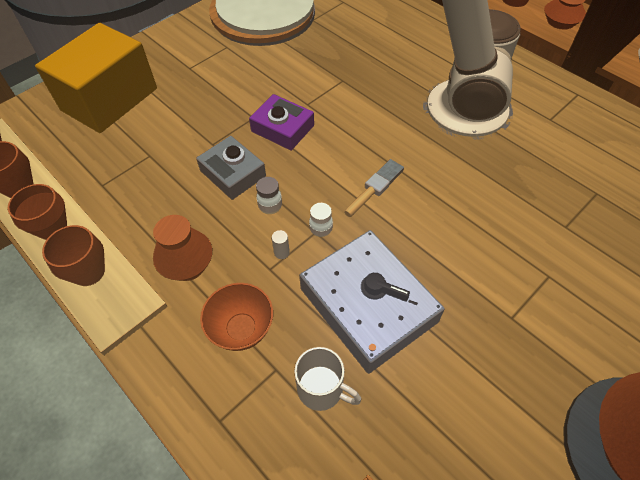

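View pics/top0.png

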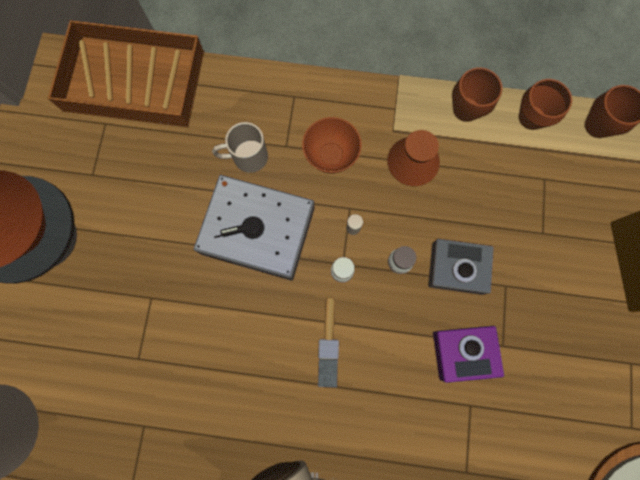

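Top view: controller panel spans (218,178)-(313,203)-(293,277)-(197,248), selector hub (253,228), pointer toward (215,236) near the off bar. Station candidates are the grey box, button at (464,270), and the purple look-alike, button at (472,348). I choose grey. Selector candidates: only the black one at (253,228). I'll check both choices in one crop.

```bash
cat > h.py <<'E'
import numpy as np,cv2
from scipy.spatial.transform import Rotation as R
def ray(g,u,v,z):
    p=np.array(g['position']);d=R.from_quat(g['orientation']).apply(np.linalg.inv(g['mtx'])@[u,v,1]);return p+d*(z-p[2])/d[2]
def proj(g,P):
    c=R.from_quat(g['orientation']).inv().apply(np.atleast_2d(P)-np.array(g['position']));q=c@np.array(g['mtx']).T;return q[:,:2]/q[:,2:]
E
python3 - <<'E'
from bench import *
from h import *
g=get_image('top');im=g['color']
a=cv2.resize(im[165:290,185:325],None,fx=4,fy=4,interpolation=2);b=cv2.resize(im[165:290,385:445+80],None,fx=1.7,fy=1.7,interpolation=2)
b=cv2.resize(im[230:390,425:510],None,fx=2.8,fy=2.8,interpolation=2)
o=np.zeros((500,800,3),np.uint8);o[:a.shape[0],:a.shape[1]]=a;o[:b.shape[0],560:560+b.shape[1]]=b[:500];cv2.imwrite('pics/c1.png',o)
for n,u,v,z in[('corn',221,178,70),('c2',313,203,70),('c3',293,277,70),('c4',197,248,70),('hub',253,228,95),('tip',215,236,95),('btn',465,270,72),('jarB',403,259,70),('jarA',343,268,62),('post',355,222,60),('d1',219,218,70),('d5',279,204,70),('d8',277,253,70)]:print(n,ray(g,u,v,z).round(0))
E
```

```text
corn [665. 282.  70.]
c2 [637.  83.  70.]
c3 [479. 102.  70.]
c4 [511. 304.  70.]
hub [562. 193.  95.]
tip [536. 265.  95.]
btn [ 538. -238.   72.]
jarB [ 544. -113.   70.]
jarA [511.   5.  62.]
post [610.  -8.  60.]
d1 [579. 271.  70.]
d5 [625. 153.  70.]
d8 [523. 141.  70.]
```

View pics/c1.png

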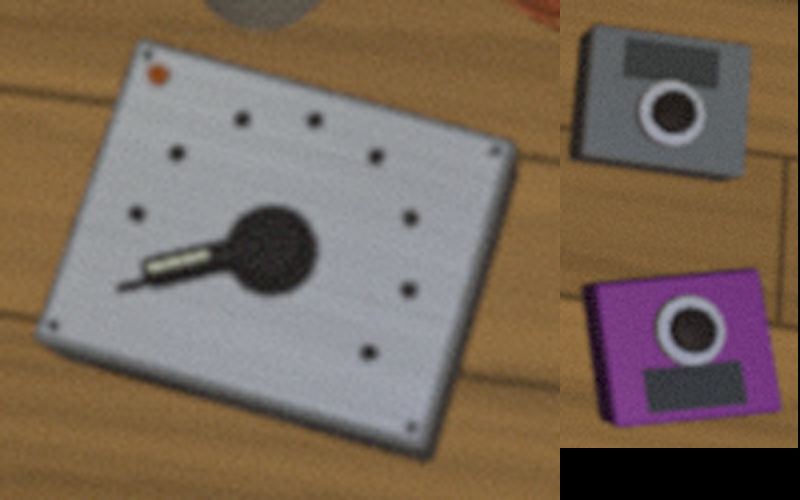

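The crop shows the pointer resting at the off bar, with the bar at (118,288) just past the tip. The eight dots run clockwise from (137,214), and dot 5 is at (376,156), so the start is 0 clicks. The grey station (button at crop (674,112)) is the real one and the purple is the look-alike. Next I fit the box pose.

```bash
cat >> h.py <<'E'
A0=None
def rect_support(ang,tx,ty,hx=11,hy=14.5):
    u=np.array([np.cos(ang),np.sin(ang)]);return hx*abs(u@tx)+hy*abs(u@ty)
def fpos(A,yaw,click,rt,r=46,clear=0):
    # finger centre touching the ccw side of the pointer at click (box yaw, axis A, tool rotation rt)
    phi=yaw+np.radians(120-30*click);m=rt.as_matrix();n=phi+np.pi/2
    d=6.5+rect_support(n,m[:2,0],m[:2,1])+clear
    return np.array(A)+r*np.array([np.cos(phi),np.sin(phi)])+d*np.array([np.cos(n),np.sin(n)])
E
python3 - <<'E'
from bench import *
from h import *
from scipy.optimize import least_squares
g=get_image('top')
px=np.array([(137,214),(177,153),(242,119),(315,120),(376,156),(410,217),(408,290),(368,352)])/4+[185-.4,165-.4]
W=np.array([ray(g,u,v,70)[:2] for u,v in px]);k=np.arange(1,9)
def f(p):
    a=p[2]+np.radians(120-30*k);return (np.c_[p[0]+73*np.cos(a),p[1]+73*np.sin(a)]-W).ravel()
s=least_squares(f,[565,190,-.12]);print(s.x,np.abs(s.fun).max())
b=ray(g,425+(674-560)/2.8-.3,230+112/2.8-.3,72);print('btn',b)
st=read_state();rt=R.from_quat(st['ee_rot']);print(rt.as_matrix().round(3))
A,y=s.x[:2],s.x[2]
p=fpos(A,y,0,rt,clear=15);print('start',p,'delta tool',rt.inv().apply(np.r_[p,160]-st['position']))
E
```

```text
[ 5.68527303e+02  1.98957625e+02 -1.45277081e-01] 0.39236286761172323
btn [ 538.68286119 -239.01190924   72.        ]
[[-0.955 -0.295 -0.001]
 [-0.295  0.955  0.001]
 [ 0.     0.001 -1.   ]]
start [520.30841804 229.29253939] delta tool [-564.76320697  690.00643811   85.48639635]
```

carry_out(motion=[[0, 0, 0, -38, 46, 0, -1], [0, 0, 0, -75, 92, 0, -1], [0, 0, 0, -113, 138, 0, -1], [0, 0, 0, -150, 184, 0, -1], [0, 0, 0, -188, 230, 0, -1]])

```text
clock: 0.82
position: [296.6, -320.1, 245.4]
ee_rot: [-0.149, 0.989, -0.0, 0.0]
contact_force: [1.1, -0.4, 0.3]
gripper_width: -0.1
grasp_force: 0.0
```

carry_out(motion=[[0, 0, 0, -38, 46, 0, -1], [0, 0, 0, -75, 92, 0, -1], [0, 0, 0, -113, 138, 0, -1], [0, 0, 0, -150, 184, 0, -1], [0, 0, 0, -188, 230, 0, -1]])

```text
clock: 1.45
position: [408.2, -44.6, 245.7]
ee_rot: [-0.15, 0.989, 0.0, 0.001]
contact_force: [1.1, -0.8, -0.3]
gripper_width: 0.2
grasp_force: 0.0
```

carry_out(motion=[[0, 0, 0, -38, 46, 15, -1], [0, 0, 0, -75, 92, 30, -1], [0, 0, 0, -113, 138, 45, -1], [0, 0, 0, -150, 184, 60, -1], [0, 0, 0, -188, 230, 75, -1]])

```text
clock: 2.08
position: [520.1, 230.6, 169.8]
ee_rot: [-0.15, 0.989, -0.0, 0.0]
contact_force: [0.8, -0.8, -0.1]
gripper_width: 0.1
grasp_force: 0.0
```

Check the finger's size and place against the pointer before descending.

```bash
python3 - <<'E'
from bench import *
from h import *
g=get_image('wrist');h=get_image('scene')
st=read_state();p=st['position'];print(p)
b=cv2.resize(h['color'][190:380,280:460],(455,480),interpolation=2)
o=np.hstack([cv2.resize(g['color'],(345,259)),]);c=np.zeros((480,800,3),np.uint8);c[:259,:345]=o;c[:,345:]=b;cv2.imwrite('pics/w1.png',c)
print(proj(h,[p-[0,0,14],p-[0,0,27]]))
E
```

```text
[520.74607001 232.95674225 167.42874401]
[[412.39843816 258.98174287]
 [411.3121793  262.93786622]]
```

View pics/w1.png

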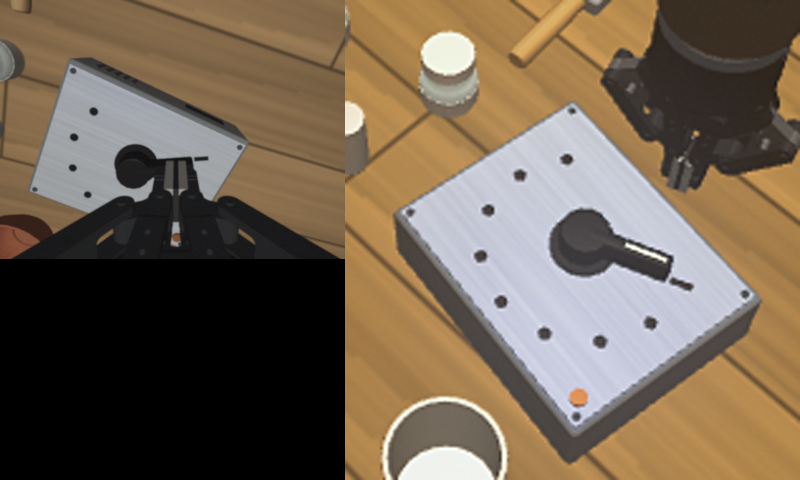

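The wrist and scene views show the shut fingers (scene crop (680,185)) on the front side of the pointer, clear of it. The tip is near the predicted pixel. I'll descend and work out the waypoints.

carry_out(motion=[[0, 0, 0, 0, 0, 25, -1], [0, 0, 0, 0, 0, 50, -1], [0, 0, 0, 0, 0, 65, -1], [0, 0, 0, 0, 0, 71, -1], [0, 0, 0, 0, 0, 71, -1]])

```text
clock: 2.8
position: [519.9, 228.6, 99.6]
ee_rot: [-0.149, 0.989, 0.0, 0.0]
contact_force: [0.3, 0.2, -0.6]
gripper_width: 0.4
grasp_force: 0.0
```

```bash
python3 - <<'E'
from bench import *
from h import *
st=read_state();rt=R.from_quat(st['ee_rot']);print(st['position'].round(1),st['contact_force'].round(1))
A,y=np.array([568.5,199.0]),-.1453
prev=np.array([520.3,230.6])
for e in range(5):
    for c in e+np.linspace(-.25,.75,6)[1:]:
        p=fpos(A,y,c,rt);print(round(c,2),p.round(1),rt.inv().apply(np.r_[p-prev,0])[:2].round(1))
    prev=p
E
```

```text
[519.9 228.6  99.6] [ 0.3  0.2 -0.6]
-0.05 [533.  233.8] [-13.1  -0.7]
0.15 [538.2 237.8] [-19.2   1.6]
0.35 [541.  240.5] [-22.7   3.3]
0.55 [544.2 243. ] [-26.5   4.8]
0.75 [547.7 245.3] [-30.5   6. ]
0.95 [551.7 247.3] [-4.4  0.8]
1.15 [556. 249.] [-9.   1.1]
1.35 [560.7 250.3] [-13.9   0.9]
1.55 [565.7 251. ] [-18.8   0.1]
1.75 [570.9 251.1] [-23.9  -1.3]
1.95 [576.3 250.6] [-5.  -2.1]
2.15 [581.8 249.4] [-9.9 -4.8]
2.35 [587.2 247.5] [-14.5  -8.2]
2.55 [592.5 244.9] [-18.7 -12.3]
2.75 [597.5 241.5] [-22.5 -17.1]
2.95 [602.1 237.4] [-3.2 -5.3]
3.15 [606.2 232.6] [ -5.8 -11. ]
3.35 [609.4 229.6] [ -7.8 -14.9]
3.55 [612.2 226. ] [ -9.6 -19.1]
3.75 [614.8 222. ] [-10.9 -23.7]
3.95 [617.1 217.6] [-0.8 -4.9]
4.15 [618.8 212.7] [ -1. -10.]
4.35 [620.  207.5] [ -0.7 -15.4]
4.55 [620.6 202. ] [  0.4 -20.8]
4.75 [620.5 196.4] [  2.2 -26.2]
```

carry_out(motion=[[0, 0, 0, -13, 0, 0, -1], [0, 0, 0, -19, 2, 0, -1], [0, 0, 0, -23, 3, 0, -1], [0, 0, 0, -26, 5, 0, -1], [0, 0, 0, -30, 6, 0, -1]])

```text
clock: 3.42
position: [546.6, 243.4, 99.1]
ee_rot: [-0.149, 0.989, 0.0, -0.0]
contact_force: [-0.7, 0.5, -0.2]
gripper_width: 0.4
grasp_force: 0.1
```

carry_out(motion=[[0, 0, 0, -4, 1, 0, -1], [0, 0, 0, -9, 1, 0, -1], [0, 0, 0, -14, 1, 0, -1], [0, 0, 0, -19, 0, 0, -1], [0, 0, 0, -24, -1, 0, -1]])

```text
clock: 4.05
position: [569.6, 249.1, 99.0]
ee_rot: [-0.149, 0.989, -0.0, -0.001]
contact_force: [-1.4, -1.1, -0.1]
gripper_width: 0.2
grasp_force: 0.5
```

```bash
python3 - <<'E'
from bench import *
from h import *
g=get_image('top');h=get_image('scene');print(read_state()['position'],read_state()['contact_force'])
o=np.hstack([cv2.resize(g['color'][165:290,185:325],(400,357),interpolation=2),cv2.resize(h['color'][220:380,280:460],(400,357),interpolation=2)]);cv2.imwrite('pics/p1.png',o)
E
```

```text
[571.15402193 249.92019544  99.47213231] [ 0.94943539  0.30260904 -0.29013168]
```

View pics/p1.png

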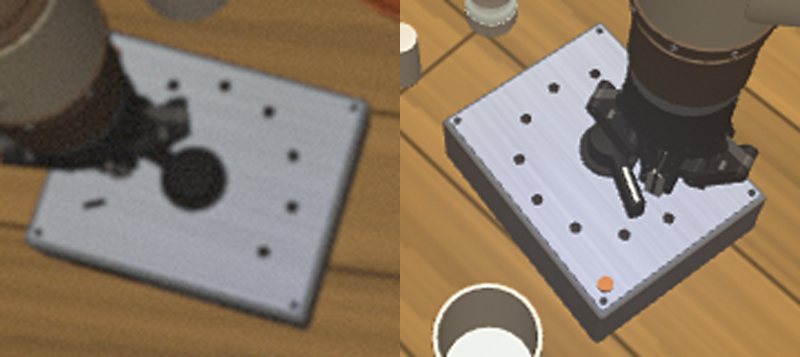

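```bash
python3 - <<'E'
from bench import *
from h import *
h=get_image('scene');A,y=np.array([568.5,199.0]),-.1453
for c in (1,1.5,2,3):
    a=y+np.radians(120-30*c);q=proj(h,[np.r_[A+63*np.array([np.cos(a),np.sin(a)]),95]])[0];print(c,(q-[280,220])*[2.222,2.231]+[400,0])
E
```

```text
1 [663.70002065 194.26584545]
1.5 [645.50129455 203.73536423]
2 [624.75443185 208.41630877]
3 [581.96611963 202.2984143 ]
```

Scene crop: pointer tip at about (632,205), between the predictions for 1.5 (645,204) and 2 (625,208). That matches click 2, on schedule, so I'll go on to 3 and 4.

carry_out(motion=[[0, 0, 0, -5, -2, 0, -1], [0, 0, 0, -10, -5, 0, -1], [0, 0, 0, -14, -8, 0, -1], [0, 0, 0, -19, -12, 0, -1], [0, 0, 0, -22, -17, 0, -1]])

```text
clock: 4.82
position: [596.8, 239.7, 99.4]
ee_rot: [-0.15, 0.989, 0.0, 0.001]
contact_force: [-0.1, 0.1, 0.9]
gripper_width: -0.0
grasp_force: 0.0
```

carry_out(motion=[[0, 0, 0, -3, -5, 0, -1], [0, 0, 0, -6, -11, 0, -1], [0, 0, 0, -8, -15, 0, -1], [0, 0, 0, -10, -19, 0, -1], [0, 0, 0, -11, -24, 0, -1]])

```text
clock: 5.45
position: [614.1, 219.7, 99.5]
ee_rot: [-0.15, 0.989, -0.0, 0.001]
contact_force: [0.7, 0.2, -0.7]
gripper_width: 0.0
grasp_force: 0.0
```

```bash
python3 - <<'E'
from bench import *
from h import *
g=get_image('top');h=get_image('scene');print(read_state()['position'],read_state()['contact_force'])
o=np.hstack([cv2.resize(g['color'][165:290,185:325],(400,357),interpolation=2),cv2.resize(h['color'][220:380,280:460],(400,357),interpolation=2)]);cv2.imwrite('pics/p2.png',o)
A,y=np.array([568.5,199.0]),-.1453
for c in (3,3.5,4,4.5,5):
    a=y+np.radians(120-30*c);P=[np.r_[A+63*np.array([np.cos(a),np.sin(a)]),95]];q=proj(h,P)[0];t=proj(g,P)[0];print(c,(t-[185,165])*2.857,(q-[280,220])*[2.222,2.231]+[400,0])
E
```

```text
[614.02235759 219.23039889  99.34170389] [0.11002785 0.8906828  0.30251605]
3 [168.78943346  86.26437117] [581.96611963 202.2984143 ]
3.5 [191.93103753  83.73017508] [563.15985869 192.01937989]
4 [214.7838419   86.99592871] [547.96297243 177.92480191]
4.5 [235.85363517  95.85736834] [537.39720046 161.12356849]
5 [253.74924586 109.75719864] [532.08619673 142.87603639]
```

View pics/p2.png

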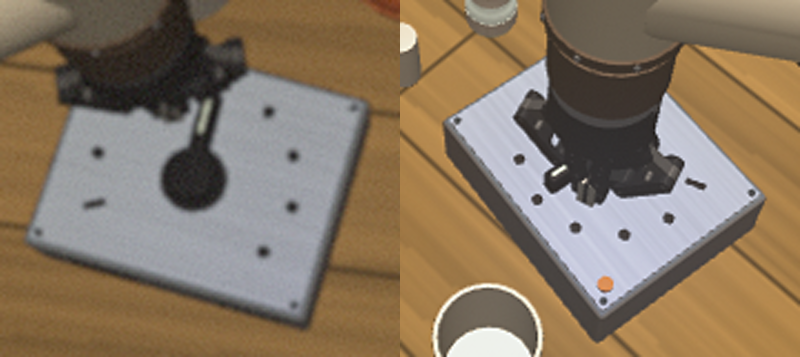

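Both views put the pointer on click 4: top crop line (206,118) and tip about (209,98), scene tip about (547,183). The box hasn't moved. Now the fifth click.

carry_out(motion=[[0, 0, 0, -1, -5, 0, -1], [0, 0, 0, -1, -10, 0, -1], [0, 0, 0, -1, -15, 0, -1], [0, 0, 0, 0, -20, 0, -1], [0, 0, 0, 2, -24, 0, -1]])

```text
clock: 6.18
position: [618.6, 195.8, 99.4]
ee_rot: [-0.149, 0.989, -0.0, -0.0]
contact_force: [0.7, -0.7, -0.5]
gripper_width: -0.3
grasp_force: 0.0
```

```bash
python3 - <<'E'
from bench import *
from h import *
g=get_image('top');h=get_image('scene');print(read_state()['position'],read_state()['contact_force'])
o=np.hstack([cv2.resize(g['color'][165:290,185:325],(400,357),interpolation=2),cv2.resize(h['color'][220:380,280:460],(400,357),interpolation=2)]);cv2.imwrite('pics/p3.png',o)
E
```

```text
[618.33347288 195.37976481  99.20190048] [0.078934   0.44891651 0.35731874]
```

View pics/p3.png

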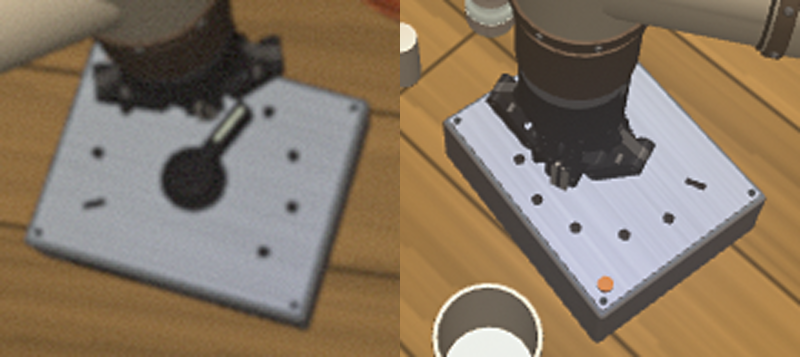

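carry_out(motion=[[0, 0, 0, 0, 8, 0, -1], [0, 0, 0, 0, 16, 0, -1], [0, 0, 0, 0, 16, -30, -1], [0, 0, 0, 0, 16, -70, -1], [0, 0, 0, 40, 16, -120, -1]])

```text
clock: 6.9
position: [577.0, 201.1, 217.7]
ee_rot: [-0.149, 0.989, -0.001, -0.001]
contact_force: [0.4, 0.6, -0.4]
gripper_width: 0.2
grasp_force: 0.0
```

```bash
python3 - <<'E'
from bench import *
from h import *
g=get_image('top');im=g['color'];A,y=np.array([568.5,199.0]),-.1453
def line(c):
    a=y+np.radians(120-30*c);u=np.array([np.cos(a),np.sin(a)]);return proj(g,[np.r_[A+r*u,95] for r in(0,30,63)])
for c in(0,4,4.5,5):
    q=line(c);d=q[2]-q[0];print(c,((q-[185,165])*2.857).round(1).tolist(),np.degrees(np.arctan2(d[0],-d[1])).round(1))
# white line pixels brighter than panel-dark mask
o=cv2.resize(im[165:290,185:325],(800,714),interpolation=2)[:600];
cv2.imwrite('pics/p4.png',o[0:600])
E
```

```text
0 [[187.6, 170.0], [145.5, 180.2], [99.1, 191.4]] -103.6
4 [[187.6, 170.0], [200.6, 130.2], [214.8, 87.0]] 18.1
4.5 [[187.6, 170.0], [210.7, 134.5], [235.9, 95.9]] 33.0
5 [[187.6, 170.0], [219.3, 141.2], [253.7, 109.8]] 47.7
```

View pics/p4.png

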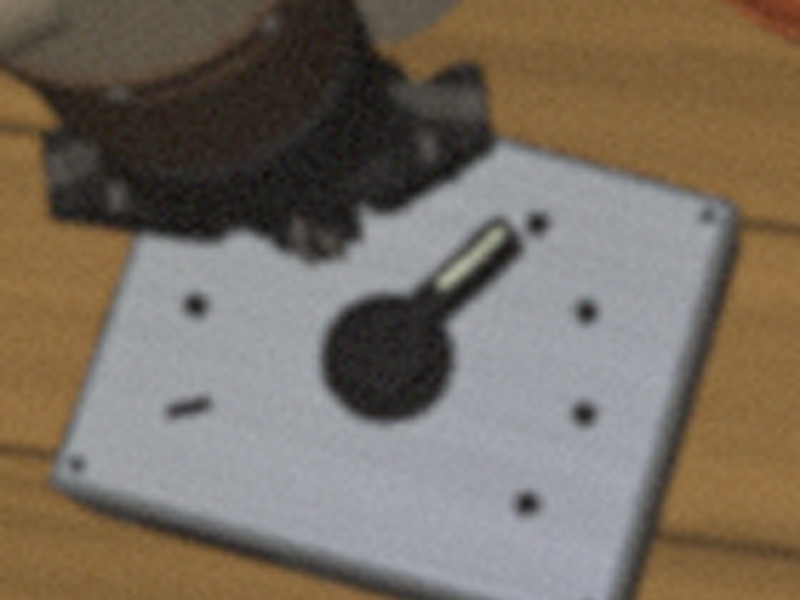

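The pointer now rests on dot 5: line (440,290)-(500,230) and tip about (510,228), as predicted, with dot 5 at (538,223) and dots 6 to 8 beyond it. On to the start button.

carry_out(motion=[[0, 0, 0, 17, -41, 0, -1], [0, 0, 0, 33, -82, 0, -1], [0, 0, 0, 50, -123, 0, -1], [0, 0, 0, 66, -164, 0, -1], [0, 0, 0, 83, -204, 0, -1]])

```text
clock: 7.58
position: [557.3, -20.0, 218.2]
ee_rot: [-0.15, 0.989, -0.0, 0.0]
contact_force: [0.8, 0.7, -0.2]
gripper_width: 0.2
grasp_force: 0.0
```

carry_out(motion=[[0, 0, 0, 17, -41, 10, -1], [0, 0, 0, 33, -82, 25, -1], [0, 0, 0, 50, -123, 40, -1], [0, 0, 0, 66, -164, 55, -1], [0, 0, 0, 83, -205, 70, -1]])

```text
clock: 8.2
position: [539.0, -240.4, 147.7]
ee_rot: [-0.15, 0.989, -0.0, 0.0]
contact_force: [0.6, 0.2, -0.3]
gripper_width: -0.2
grasp_force: 0.0
```

```bash
python3 - <<'E'
from bench import *
from h import *
s=read_state();p=s['position'];print(p,R.from_quat(s['ee_rot']).inv().apply([538.7,-239,72+14]-p))
g=get_image('scene');h=get_image('wrist')
t=proj(g,[[538.7,-239,72]])[0];print(t,proj(g,[p-[0,0,14]]))
x,y=map(int,t);b=cv2.resize(g['color'][y-50:y+50,x-60:x+60],(480,400),interpolation=2)
print('crop0',x-60,y-50)
c=np.hstack([b,cv2.resize(h['color'],(320,240))[:, :] if 0 else cv2.copyMakeBorder(cv2.resize(h['color'],(320,240)),0,160,0,0,0)]);cv2.imwrite('pics/b1.png',c)
print('wrist',proj(h,[[538.7,-239,72]])/2+[480,0])
E
```

```text
[ 538.98596206 -240.42251857  147.74783191] [-0.1202949   1.46742672 61.74732599]
[233.5825152  149.70769944] [[228.47488643 128.67650589]]
crop0 173 99
wrist [[647.59312557 133.57223835]]
```

View pics/b1.png

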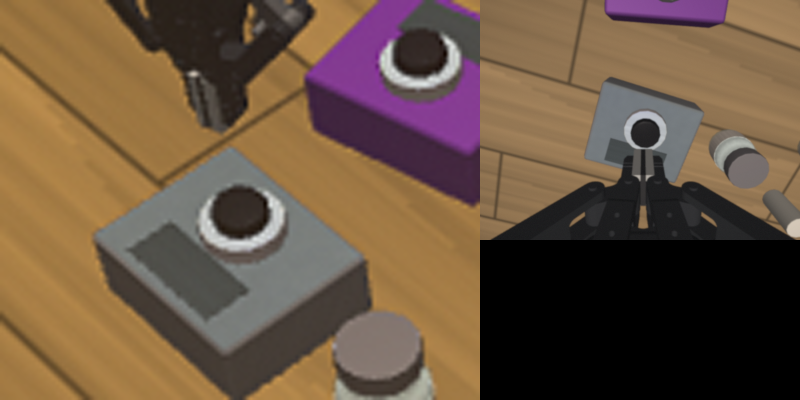

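The scene crop shows the grey station's cap at (241,212) against (242,203) predicted. The wrist view shows (645,132) against (648,134). The aim is good to about 3 mm and jar_b is clear. Descending.

carry_out(motion=[[0, 0, 0, 0, 1, 20, -1], [0, 0, 0, 0, 1, 40, -1], [0, 0, 0, 0, 1, 48, -1], [0, 0, 0, 0, 1, 52, -1], [0, 0, 0, 0, 1, 56, -1]])

```text
clock: 8.93
position: [539.2, -238.4, 92.7]
ee_rot: [-0.15, 0.989, -0.0, 0.001]
contact_force: [-0.5, 0.3, -0.8]
gripper_width: -0.1
grasp_force: 0.0
```

carry_out(motion=[[0, 0, 0, 0, 0, 2, -1], [0, 0, 0, 0, 0, 4, -1], [0, 0, 0, 0, 0, 6, -1], [0, 0, 0, 0, 0, 7, -1], [0, 0, 0, 0, 0, 8, -1]])

```text
clock: 9.55
position: [538.6, -238.7, 84.4]
ee_rot: [-0.149, 0.989, -0.0, 0.0]
contact_force: [-0.3, 1.8, 2.0]
gripper_width: 0.4
grasp_force: 1.2
```

Contact at about z = 85, so the tip offset is 14 mm as described. Pressing on in 1 mm steps.

carry_out(motion=[[0, 0, 0, 0, 0, 1, -1], [0, 0, 0, 0, 0, 2, -1], [0, 0, 0, 0, 0, 3, -1], [0, 0, 0, 0, 0, 4, -1], [0, 0, 0, 0, 0, 4, -1]])

```text
clock: 10.18
position: [538.6, -238.6, 80.3]
ee_rot: [-0.149, 0.989, -0.0, 0.0]
contact_force: [-0.5, 0.8, 4.9]
gripper_width: -0.1
grasp_force: 2.4
```

carry_out(motion=[[0, 0, 0, 0, 0, 1, -1], [0, 0, 0, 0, 0, 1, -1]])

```text
clock: 10.42
position: [538.6, -238.7, 80.1]
ee_rot: [-0.15, 0.989, -0.0, 0.0]
contact_force: [-2.4, 1.0, 8.8]
gripper_width: 0.3
grasp_force: 4.3
```

Fully down: 8.8 N and the tool has stopped at 80 mm. Releasing.

carry_out(motion=[[0, 0, 0, 0, 0, -4, -1], [0, 0, 0, 0, 0, -10, -1], [0, 0, 0, 0, 0, -40, -1], [0, 0, 0, 0, 0, -90, -1], [0, 0, 0, 0, 0, -140, -1]])

```text
clock: 11.05
position: [537.9, -238.4, 219.6]
ee_rot: [-0.149, 0.989, 0.001, -0.001]
contact_force: [0.2, -0.2, 0.5]
gripper_width: -0.1
grasp_force: 0.0
```

carry_out(motion=[[0, 0, 0, 50, 0, 0, -1], [0, 0, 0, 90, 0, 0, -1], [0, 0, 0, 90, 0, 0, -1]])

```text
clock: 11.42
position: [450.0, -265.4, 219.0]
ee_rot: [-0.148, 0.989, 0.001, -0.0]
contact_force: [0.6, 0.7, -0.3]
gripper_width: 0.1
grasp_force: 0.0
```

```bash
python3 - <<'E'
from bench import *
import cv2
g=get_image('scene');print(read_state()['position'],read_state()['contact_force'])
cv2.imwrite('pics/end.png',cv2.resize(g['color'][80:400,140:460],(600,600),interpolation=2))
E
```

```text
[ 451.56195449 -265.34119587  219.12160538] [ 0.08461112 -0.71099321 -0.36207576]
```

View pics/end.png

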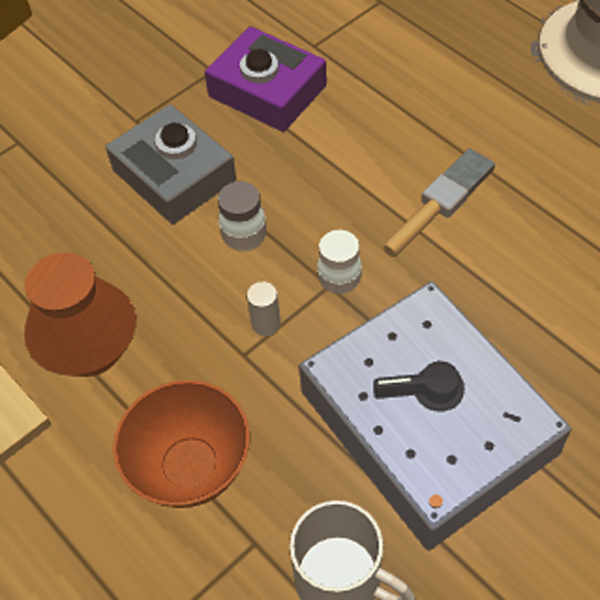

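The final view shows the pointer at dot 5 (tip (376,386), dot (363,397)), counting from the bar at (512,417). The button is up at (175,133) and everything else is where it stood.

```bash
python3 -c "
from bench import *
print(job_done())"
```

```text
the job is handed in; nothing more can be done
None
```

The selector rests on the fifth click, the start button was pressed fully down and came back up, nothing else was disturbed, and the job is handed in at about 11.5 s.

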